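# Pack a two-layer repair kit

## Robot

A 6-joint arm with a two-finger parallel gripper is mounted at the origin on the work surface. World frame = base frame: x ahead of the robot, y to its left, z up, the work surface at z = 0. Lengths are in m, angles in rad, forces in N, time in s.
With the tool pointing down it reaches from about 0.325 to 1 m from the base axis. Payload 5.1 kg.
Tool frame: the origin (TCP) lies at the very end of the fingers, on their centre line; the grasp point (between the pads) lies 19 mm behind it (env.grip_point_offset is the distance from the TCP to the grasp point, in m); z points along the fingers, y is the line along which they close (so a half turn about z gives the same grasp; the last joint's range is limited). The gripper opens to 85 mm and grips with 20 to 120 N. Pads are 22 mm wide; open, the fingers measure 114 mm over their backs; the gripper's body (76 mm by 85 mm) begins 54 mm behind the grasp point. The pads swing forward as they close: fully open they stand 13 mm farther back than shut.
Start: joints at [1.141, 0.124, 1.65, -0, 1.367, -0.083], TCP at [0.221, 0.611, 0.206] pointing down, gripper open.
Joint ranges: [-2.61, 2.61], [-1.02, 2.33], [0.03, 2.71], [-1.35, 4.49], [0.32, 2.68], [-2.91, 2.91]. Speed limits (rad/s): [2.57, 2.57, 3.14, 3.14, 3.14, 3.14].

## Interface

Orientations are given as a unit quaternion [w, x, y, z].
In Python, from bench import env gives the robot as it stands. The module is installed in compiled form; this text tells all that it offers.
- The arm moves only by the tool carry_out, never from a script. Its argument "steps" is a list of rows, each a list of 4 numbers: the shift along the tool's x, y, z in mm, then the turn about the tool's z in rad. A call has 1 to 12 rows; each row is the pose to reach, as a shift and turn from the pose commanded when the call began, along the tool's axes at that moment; what a row does not reach only later rows make up. A row lasts 1/12 s, in which the tool goes at most 41.7 mm and 7.16 degrees, less where a joint would pass 70% of its speed; a pose out of reach is approached as far as the arm can. A call with a gripper value outside its range is refused whole. "jaw" is the gripper's target within -1 to 1 (fully open at 1, half-way at 0, shut at -1), set as the call begins (left out, the last holds). The fingers move at their own pace and stop on an object; the grip force is fixed at half the most. Time passes only in rows, so rows that repeat a pose let the fingers close. It gives the time, the measured TCP pose, the force, the opening and the grip force at its end, in the units of the state.
- env.read_state(): the state, without advancing time (a new reading comes with each control period).
- env.get_image(name): name is "side" or "top" or "wrist"; returns a dict with "img" (384x512x3 uint8, blue, green, red), "z_map" (384x512 float32, m along the optical axis (not along the pixel's ray), 0 where there is no reading), "mtx" (3x3 intrinsics, pixels), "position" and "attitude" of the camera in the world; the wrist camera has in their place "tool_from_camera" (4x4, takes a point from camera to tool coordinates, whose origin is the TCP and whose axes are the flange's). Camera axes: x right, y up, looking along -z (the intrinsics and any distortion apply to the point x, -y, -z); pixel columns grow to the right and rows downward; lengths in m; the calibration is good to about 2 mm. The wrist camera is an equidistant fisheye: a pixel r from the principal point sees the ray r / f radians off the axis. A picture is of the moment at which its call begins: read the wrist's pose just before it.
- env.sign_off(): hands the job in; it is judged then, once.
The state is a dict: "clock": time; "joints": joint angles; "dq": joint speeds; "tau": joint torques, N m; "ee_pos": TCP position; "ee_rot": TCP orientation; "force": force on the tool from outside, world axes, zero at the start; "ft_torque": the same for the moment, N m; "grip_width": finger opening in m; "gripper_force": force on a finger pad.
Only numpy, scipy, OpenCV 4.12 (cv2) and the standard library are available. Lean on these libraries where they do the work, as an engineer would, in place of code of your own. Each camera call takes 0.05 s, during which the arm holds its last target. There are 200 camera calls.

## Task

Pack the repair kit: put the heat sink and the power module fully home in their own cavities in the bottom of the case (the insert with the cavities sits off-centre by an unknown amount, so feel for it), then lay the divider flat on its ledges, and then lay the meter face up in one of the two nests on the divider. Let go of everything and leave the spool, bottle, screwdriver and phone where they are.

Things in the scene. Friction and masses are not known exactly. Their poses are not given: they have to be found in the camera images.
- case: open grey plastic transit case, fixed to the bench. Outside 230 (its x) x 210 (its y) x 66 mm high, walls 5 thick, inside 220 x 200. Origin: centre of its underside; z up. On its floor lies a dark insert 194 (x) x 198 (y) mm, its top 22 mm above the underside, held tight (does not shift under 40 N), with two cavities, long sides along the case's x.
- ledge (a point): point over the case's middle at the height of the ledges' tops (48 mm above the case's underside). The ledges, 12 mm deep and 6 thick, run along the inside of both end walls (case x = -110 and +110) and carry the divider.
- sink_row (a point): heat sink's cavity, 105 (case x) x 41 (y) mm, 14 deep, floor 8 mm above the case's underside: this point is at case x = 0, y = +44, at the insert's top, and the cavity's centre lies up to 11 mm from it along the case's x, either way. This shift differs each time, is not measured and is the same for both cavities: feel or look for it.
- module_row (a point): power module's cavity, 75 (case x) x 47 (y) mm, 14 deep, floor 8 mm above the case's underside: this point is at case x = 0, y = -44, at the insert's top; the cavity's centre has the same unmeasured shift along x as the other one.
- sink_mid (a point): centre (half-way up) of the aluminium heat sink with lengthwise fins, 100 (x) x 36 (y) x 36 mm (z), 0.15 to 0.35 kg, lying on its base on the bench; grip it across the 36 mm. Alike after a half turn.
- module_mid (a point): centre (half-way up) of the black power module, a block 70 (x) x 42 (y) x 36 mm (z), 0.15 to 0.35 kg, metal plate and brass contacts on top; grip it across the 42 mm. Fits either way round.
- divider_grip (a point): middle of the handle bar of the light grey divider, lying flat on the bench right way up. Plate 214 (x) x 194 (y) x 5 mm, 0.3 kg; goes into the case with its x along the case's x, either way round. The bar is along x, 70 long, 12 wide (y), 14 high; this point is 28 mm above the plate's underside, over its middle, and 23 above its upper face.
- nest_a (a point): one nest of the divider, at divider y = +51: point on the plate's upper face, midway between two pairs of upright cheeks (at x = -55 and +55, each 16 long, 12 high, 39 mm apart in y). The meter lies along x between the cheeks, on the plate.
- nest_b (a point): the other, identical nest, at divider y = -51
- meter_mid (a point): centre (half-way up) of the slim dark hand-held meter, 170 (x) x 34 (y) x 26 mm (z), 0.2 kg, lying face up with a display and a round selector; grip it across the 34 mm at its middle. Fits either way round.
- spool: bystander: solder spool 54 mm across, 42 high; origin at its underside
- flux: bystander: small white bottle 44 mm across, 85 high; origin at its underside
- driver: bystander: screwdriver 170 mm long, lying; origin at its underside
- phone: bystander: phone 140 x 68 x 9 mm; origin at its underside
There are look-alikes about, which are no part of the job. What is shaped like the part that bears meter_mid but pink or white is not meant.

How it is judged:
By the outcome, as a careful person would: the job done as asked, in the order asked, and still so for the second after the job is handed in, with the robot touching nothing.
It also fails if it takes over 72 s, if anything falls off the work surface, if the arm or the gripper's body presses on something with over 40 N, if the wrist force passes 120 N, or if a joint passes its speed limit or range.

## Working session

There is one attempt and no reset: what is moved stays moved. The work goes in short steps, Python scripts to look and compute and a tool call to move; the robot and the scene stay as the last step left them, time stands still between calls to the robot, and variables do not carry over. Pictures are saved under pics/ and viewed, at most 10 in all, crops included, and the job is handed in when it is done.

Besides the shell and the picture viewer there is one more tool, called as name(argument=value, ...), one argument or row to a line, values as JSON. carry_out: Moves the arm, as the interface text tells. Its arguments: {"type":"object","properties":{"steps":{"type":"array","items":{"type":"array","items":{"type":"number"}}},"jaw":{"type":"number"}},"required":["steps"]}

```bash
mkdir -p pics; cat > h.py <<'E'
import numpy as np,cv2
from bench import env
from scipy.spatial.transform import Rotation as R
def q2m(q): return R.from_quat([q[1],q[2],q[3],q[0]]).as_matrix()
def cam(name):
    s=env.read_state(); d=env.get_image(name)
    d['s']=s
    return d
def cloud(d):
    # world xyz map for pinhole cams
    K=d['mtx'];h,w=d['z_map'].shape
    u,v=np.meshgrid(np.arange(w),np.arange(h));z=d['z_map']
    p=np.stack([(u-K[0,2])/K[0,0]*z,-(v-K[1,2])/K[1,1]*z,-z],-1)
    a=np.array(d['attitude']); M=a if a.shape==(3,3) else q2m(a)
    return p@M.T+np.array(d['position'])
E
python3 - <<'E'
from h import *
print(env.read_state())
for n in ['top','side']:
    d=cam(n);print(n,d['mtx'],d['position'],d['attitude'],d['z_map'].min(),d['z_map'].max(),[k for k in d])
    cv2.imwrite(f'pics/{n}.png',cv2.resize(d['img'],(800,600)))
    np.save(n+'.npy',cloud(d));cv2.imwrite(n+'_raw.png',d['img'])
E
```

```text
{'clock': 0.0, 'joints': array([ 1.14139067e+00,  1.24512297e-01,  1.65169973e+00,  5.80702325e-06,
        1.36752430e+00, -8.26268120e-02]), 'dq': array([-8.85571306e-05,  4.25917653e-05,  6.23102187e-04,  2.71269328e-04,
       -4.74126537e-04, -7.88941356e-04]), 'tau': array([-2.87746348e-03, -4.23604774e+01, -3.65457737e+01, -2.92222312e-04,
        7.09497064e-03,  3.60591077e-07]), 'ee_pos': array([0.22067274, 0.61066945, 0.20503323]), 'ee_rot': array([-2.74169982e-04,  1.72522415e-01,  9.85005009e-01, -1.03618097e-03]), 'force': array([ 0.65772725, -0.77816768,  0.21415483]), 'ft_torque': array([0.01615043, 0.04995446, 0.01256758]), 'gripper_force': 0.0, 'grip_width': 0.08568678111324406}
top [[363.12991961   0.         252.3283838 ]
 [  0.         363.12991961 191.67955349]
 [  0.           0.           1.        ]] [ 0.52107047 -0.07605902  1.16467218] [-0.70066797 -0.02446074  0.02211622  0.71272501] 0.0 2.0096507 ['img', 'z_map', 'mtx', 'position', 'attitude', 's']
side [[381.20361917   0.         256.00569239]
 [  0.         381.20361917 200.60512224]
 [  0.           0.           1.        ]] [ 0.2372524  -0.82940189  0.84842643] [ 0.89712436  0.38626819 -0.07680715 -0.2001635 ] 0.0 3.7365685 ['img', 'z_map', 'mtx', 'position', 'attitude', 's']
```

View pics/top.png

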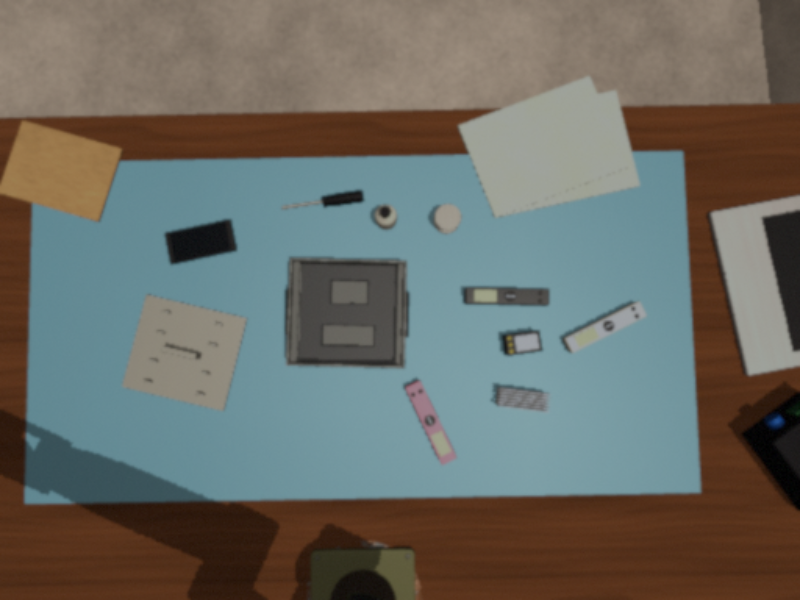

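View pics/side.png

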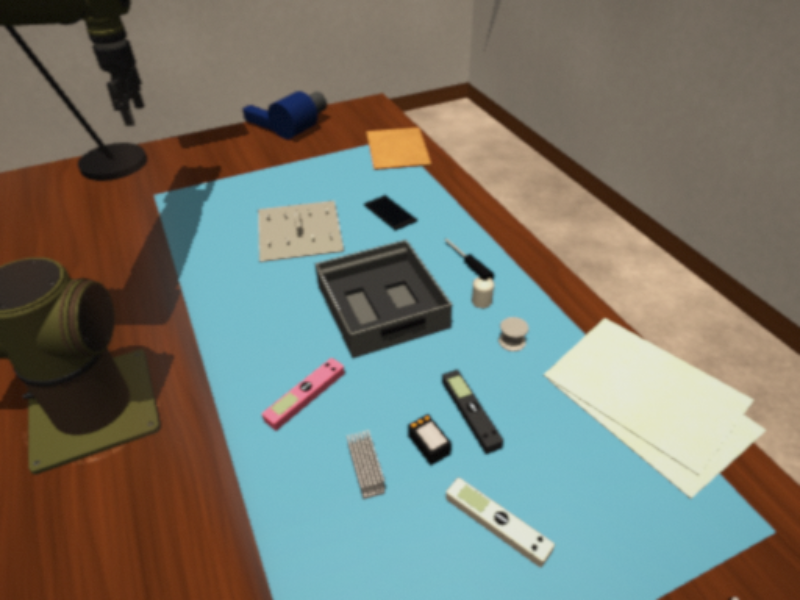

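Top view (800x600): case at (347,312) with the sink cavity at (348,335) and the module cavity at (349,292). Divider is at (184,352), sink (521,398), module (522,342) and dark meter (506,296). Pink and white meters are decoys. Next I measure with depth.

```bash
python3 - <<'E'
from h import *
P=np.load('top.npy')
print('bench z',np.median(P[200:260,300:,2]), P[150,380])
im=cv2.imread('top_raw.png')
def comp(name,cx,cy,half,lo,hi):
    cx=int(cx*.64);cy=int(cy*.64)
    m=np.zeros(P.shape[:2],bool);sl=np.s_[cy-half:cy+half,cx-half:cx+half]
    m[sl]=(P[sl][...,2]>lo)&(P[sl][...,2]<hi)
    n,l,st,c=cv2.connectedComponentsWithStats(m.astype(np.uint8))
    i=1+np.argmax(st[1:,4]);q=P[l==i]
    r=cv2.minAreaRect((q[:,:2]*1000).astype(np.float32))
    print(name,'rect',np.round(r[0],1),np.round(r[1],1),round(r[2],1),'zmed',np.median(q[:,2]).round(4),st[i,4])
comp('sink',521,398,28,.02,.06)
comp('module',522,342,24,.02,.06)
comp('meter',506,296,40,.012,.05)
comp('divider',184,352,60,.002,.03)
comp('bar',184,352,20,.018,.05)
comp('case',347,312,60,.055,.09)
comp('insert',347,312,32,.015,.03)
comp('sinkcav',348,335,25,.003,.013)
comp('modcav',349,292,22,.003,.013)
E
```

```text
bench z 0.001010149705729324 [ 0.72530537 -0.48676608  0.00352755]
sink rect [ 394.1 -324.9] [100.3  36.3] 82.0 zmed 0.0347 252
module rect [ 506.8 -327.1] [41.8 71.4] 7.6 zmed 0.0356 320
meter rect [ 601.  -299.5] [169.2  32.2] 88.9 zmed 0.0256 591
divider rect [503.4 360.4] [238.8 252.6] 74.6 zmed 0.0048 3736
bar rect [498.9 356.6] [69.6 12.1] 76.1 zmed 0.0341 101
case rect [571.6  20.7] [241.3 210.2] 87.7 zmed 0.0647 605
insert rect [575.1  22.2] [194.7 196.1] 88.7 zmed 0.0216 3029
sinkcav rect [528.   23.1] [104.9  38.2] 89.0 zmed 0.0079 417
modcav rect [617.2  19.2] [74.2 45.3] 88.9 zmed 0.0079 329
```

```bash
cat >> h.py <<'E'
def phi(s):
    y=q2m(s['ee_rot'])[:,1]; return np.degrees(np.arctan2(y[1],y[0]))
def go(x,y,z,ph):
    "world target in mm, closing-line angle deg -> row from the current pose"
    s=env.read_state();M=q2m(s['ee_rot'])
    d=M.T@(np.array([x,y,z])-s['ee_pos']*1000)
    t=-((ph-phi(s)+90)%180-90)
    print('row',np.round(d,1),round(np.radians(t),4),'at',np.round(s['ee_pos']*1000,1),round(phi(s),2),'j6',s['joints'][5].round(2),'t',s['clock'])
def wcloud(d):
    K=d['mtx'];h,w=d['z_map'].shape;u,v=np.meshgrid(np.arange(w),np.arange(h));z=d['z_map']
    a=(u-K[0,2])/K[0,0];b=(v-K[1,2])/K[1,1];r=np.hypot(a,b)+1e-9
    k=np.tan(np.minimum(r,1.4))/r
    p=np.stack([a*k*z,-b*k*z,-z],-1)
    T=np.array(d['tool_from_camera']);s=d['s']
    q=p@T[:3,:3].T+T[:3,3]
    return q@q2m(s['ee_rot']).T+s['ee_pos']
def rect(P,m,name=''):
    m=cv2.morphologyEx(m.astype(np.uint8),cv2.MORPH_OPEN,np.ones((3,3)))
    n,l,st,c=cv2.connectedComponentsWithStats(m)
    i=1+np.argmax(st[1:,4]);q=P[l==i]
    r=cv2.minAreaRect((q[:,:2]*1000).astype(np.float32))
    print(name,np.round(r[0],1),np.round(r[1],1),round(r[2],1),'z',np.median(q[:,2]).round(4),'mean',(q[:,:2].mean(0)*1000).round(1),st[i,4])
def near(P,x,y,rad): return np.hypot(P[...,0]-x,P[...,1]-y)<rad
E
python3 -c "
from h import *
go(560,20,300,-1.1)"
```

```text
row [-519.9 -440.4  -94.1] 1.2432 at [220.7 610.8 205.2] 70.13 j6 -0.08 t 0.1
```

carry_out(
  steps=[
    [-520,-440,-95,1.243],
    [-520,-440,-95,1.243],
    [-520,-440,-95,1.243],
    [-520,-440,-95,1.243],
    [-520,-440,-95,1.243],
    [-520,-440,-95,1.243],
    [-520,-440,-95,1.243],
    [-520,-440,-95,1.243],
    [-520,-440,-95,1.243],
    [-520,-440,-95,1.243],
    [-520,-440,-95,1.243],
    [-520,-440,-95,1.243],
  ],
)

```text
clock: 1.1
ee_pos: [0.4681, 0.18, 0.2754]
ee_rot: [-0.0, 0.714, 0.7, -0.0]
force: [1.3, 0.5, 0.1]
grip_width: 0.0858
gripper_force: 0.0
```

```bash
python3 -c "
from h import *
go(560,20,300,-1.1)"
```

```text
row [-158.2   95.   -24.7] -0.0 at [468.1 180.  275.4] -1.1 j6 0.28 t 1.1
```

carry_out(
  steps=[
    [-155,93,-25,0],
    [-155,93,-25,0],
    [-155,93,-25,0],
    [-155,93,-25,0],
    [-155,93,-25,0],
    [-155,93,-25,0],
    [-155,93,-25,0],
  ],
)

```text
clock: 1.68
ee_pos: [0.5576, 0.025, 0.2997]
ee_rot: [-0.001, 0.714, 0.7, -0.0]
force: [-1.1, -0.2, 0.1]
grip_width: 0.0855
gripper_force: 0.0
```

```bash
python3 - <<'E'
from h import *
d=cam('wrist');print(d['mtx'],d['tool_from_camera']);P=wcloud(d)
ok=d['z_map']>0
go(394,-325,150,-8)
cv2.imwrite('pics/w1.png',cv2.resize(d['img'],(800,600)));np.save('w1.npy',P)
Z=P[...,2]
rect(P,ok&near(P,.528,.022,.075)&(Z>.0)&(Z<.014),'sinkcav')
rect(P,ok&near(P,.617,.02,.06)&(Z>.0)&(Z<.014),'modcav')
rect(P,ok&near(P,.573,.021,.15)&(Z>.014)&(Z<.03),'insert')
rect(P,ok&near(P,.573,.021,.2)&(Z>.058)&(Z<.08),'rim')
rect(P,ok&near(P,.573,.021,.2)&(Z>.04)&(Z<.054),'ledge')
E
```

```text
[[297.31863964   0.         253.53646697]
 [  0.         297.31863964 190.7661206 ]
 [  0.           0.           1.        ]] [[ 1.22098269e-03  9.58633176e-01  2.84641781e-01  7.24239012e-02]
 [ 9.99999215e-01 -1.25022260e-03 -7.89654879e-05  5.18347374e-04]
 [ 2.80166651e-04  2.84641654e-01 -9.58633950e-01 -1.68033024e-01]
 [ 0.00000000e+00  0.00000000e+00  0.00000000e+00  1.00000000e+00]]
row [-354.  -156.3  149.7] 0.1207 at [557.2  25.9 299.7] -1.08 j6 -0.03 t 1.7333
sinkcav [526.9  21.9] [103.8  41.2] 88.0 z 0.0088 mean [527.   22.6] 1724
modcav [616.2  19.3] [74.3 46.5] 88.0 z 0.0088 mean [616.   19.1] 1367
insert [571.3  19.1] [199.8 202.1] 87.9 z 0.0224 mean [572.6  25.3] 13058
rim [610.7  13.7] [220.2 132.6] 87.4 z 0.0657 mean [646.2 -24.6] 1122
ledge [567.2 -82.2] [ 18.7 200.1] 88.8 z 0.0483 mean [566.3 -83. ] 1309
```

View pics/w1.png

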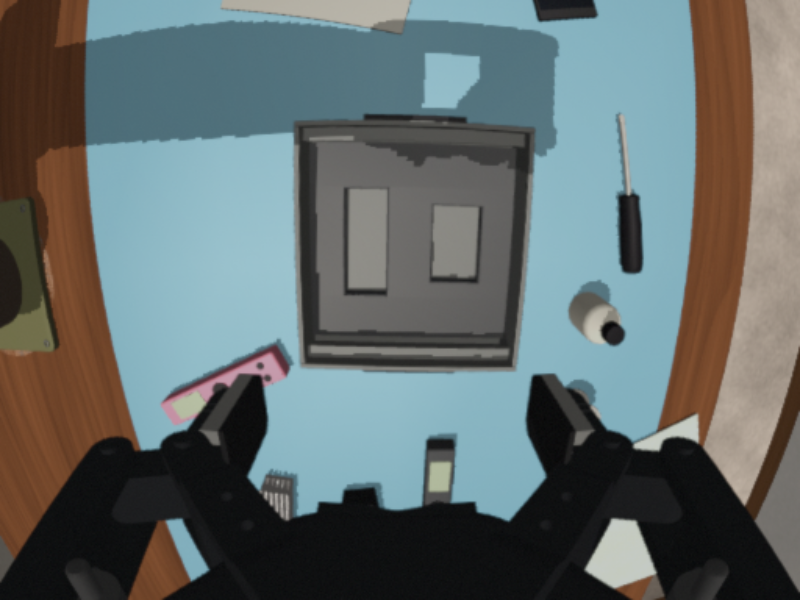

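Wrist view: case centred near (410,245), sink cavity (367,240), module cavity (455,242). Both agree with the top camera within about 1 mm. On to the sink.

carry_out(
  steps=[
    [-354,-156,130,0.12],
    [-354,-156,130,0.12],
    [-354,-156,130,0.12],
    [-354,-156,130,0.12],
    [-354,-156,130,0.12],
    [-354,-156,130,0.12],
    [-354,-156,130,0.12],
    [-354,-156,130,0.12],
    [-354,-156,130,0.12],
    [-354,-156,130,0.12],
    [-354,-156,130,0.12],
    [-354,-156,130,0.12],
  ],
)

```text
clock: 2.73
ee_pos: [0.3944, -0.3247, 0.1691]
ee_rot: [-0.001, 0.755, 0.656, 0.0]
force: [0.2, 0.7, 0.0]
grip_width: 0.0855
gripper_force: 0.0
```

```bash
python3 - <<'E'
from h import *
d=cam('wrist');P=wcloud(d)
ok=d['z_map']>0
go(394,-325,16,-8)
Z=P[...,2]
rect(P,ok&near(P,.394,-.325,.07)&(Z>.02)&(Z<.045),'sink')
rect(P,ok&near(P,.507,-.327,.055)&(Z>.02)&(Z<.045),'module')
E
```

```text
row [ -1.   -1.1 154. ] 0.0014 at [ 395.2 -324.4  170. ] -7.92 j6 -0.65 t 2.7833
sink [ 397.2 -325. ] [100.3   2.2] 82.2 z 0.0363 mean [ 397.4 -323.6] 282
module [ 506.  -326.4] [42.6 70. ] 7.0 z 0.0365 mean [ 503.9 -324.4] 2470
```

carry_out(
  steps=[
    [-1,-1,154,0],
    [-1,-1,154,0],
    [-1,-1,154,0],
    [-1,-1,154,0],
    [-1,-1,154,0],
    [-1,-1,154,0],
  ],
)

```text
clock: 3.28
ee_pos: [0.3941, -0.3243, 0.0157]
ee_rot: [-0.002, 0.754, 0.657, 0.0]
force: [0.5, -0.5, 1.1]
grip_width: 0.0854
gripper_force: 0.0
```

carry_out(
  steps=[
    [0,0,0,0],
    [0,0,0,0],
    [0,0,0,0],
    [0,0,0,0],
    [0,0,0,0],
    [0,0,0,0],
  ],
  jaw=-1,
)

```text
clock: 3.78
ee_pos: [0.3943, -0.327, 0.0172]
ee_rot: [0.001, 0.755, 0.656, 0.0]
force: [-0.7, -0.2, -0.1]
grip_width: 0.0123
gripper_force: 0.0
```

carry_out(
  steps=[
    [0,0,0,0],
    [0,0,0,0],
  ],
)

```text
clock: 3.95
ee_pos: [0.3939, -0.3267, 0.0164]
ee_rot: [-0.0, 0.755, 0.656, 0.0]
force: [0.1, -0.6, 0.2]
grip_width: 0.0001
gripper_force: 0.0
```

```bash
python3 - <<'E'
from h import *
d=cam('wrist');e=cam('side')
print(env.read_state())
a=cv2.resize(d['img'],(400,300))
b=cv2.resize(e['img'][230:345,190:340],(400,300))
cv2.imwrite('pics/w2.png',np.hstack([a,b]))
E
```

```text
{'clock': 4.05, 'joints': array([-7.97252600e-01,  2.18194257e-02,  2.10314183e+00, -1.56021401e-05,
        1.01687081e+00, -6.58089979e-01]), 'dq': array([-0.002015  ,  0.00081743,  0.00022116,  0.00045819, -0.00032037,
       -0.00023596]), 'tau': array([ 1.37164760e-03, -3.19364190e+01, -3.08808768e+01,  3.59074886e-05,
        3.60336353e-04,  5.98173074e-05]), 'ee_pos': array([ 0.39385122, -0.32659051,  0.01630421]), 'ee_rot': array([-1.19123563e-04,  7.54554748e-01,  6.56237090e-01, -1.35294033e-05]), 'force': array([-0.65593154, -0.51249217,  0.14284646]), 'ft_torque': array([-0.0090298 ,  0.03546646,  0.05036365]), 'gripper_force': 0.0, 'grip_width': -4.0670089645788644e-05}
```

View pics/w2.png

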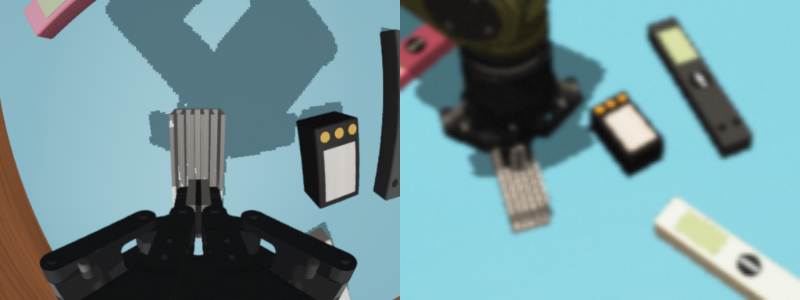

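```bash
python3 - <<'E'
from h import *
d=cam('wrist');P=wcloud(d);s=d['s'];M=q2m(s['ee_rot'])
Q=(P-s['ee_pos'])@M*1000   # tool coords
# profile of pixels in column along finger centre & beside
for c in (253,240,262,268):
    print(c,[(r,*np.round(Q[r,c],0).astype(int)) for r in range(200,300,8)])
go(394,-325,16,-8)
E
```

```text
253 [(200, np.int64(14), np.int64(0), np.int64(7)), (208, np.int64(9), np.int64(0), np.int64(9)), (216, np.int64(3), np.int64(0), np.int64(9)), (224, np.int64(-2), np.int64(0), np.int64(8)), (232, np.int64(11), np.int64(0), np.int64(-33)), (240, np.int64(10), np.int64(0), np.int64(-41)), (248, np.int64(11), np.int64(0), np.int64(-50)), (256, np.int64(11), np.int64(0), np.int64(-58)), (264, np.int64(10), np.int64(0), np.int64(-63)), (272, np.int64(6), np.int64(0), np.int64(-62)), (280, np.int64(2), np.int64(0), np.int64(-62)), (288, np.int64(-1), np.int64(0), np.int64(-64)), (296, np.int64(-6), np.int64(0), np.int64(-63))]
240 [(200, np.int64(15), np.int64(-8), np.int64(7)), (208, np.int64(9), np.int64(-8), np.int64(8)), (216, np.int64(3), np.int64(-8), np.int64(8)), (224, np.int64(-2), np.int64(-8), np.int64(8)), (232, np.int64(-8), np.int64(-8), np.int64(8)), (240, np.int64(11), np.int64(-6), np.int64(-42)), (248, np.int64(11), np.int64(-5), np.int64(-50)), (256, np.int64(11), np.int64(-5), np.int64(-58)), (264, np.int64(12), np.int64(-5), np.int64(-66)), (272, np.int64(12), np.int6
[... 817 characters left out ...]
.int64(21), np.int64(9), np.int64(-12)), (208, np.int64(17), np.int64(9), np.int64(-14)), (216, np.int64(13), np.int64(9), np.int64(-15)), (224, np.int64(8), np.int64(9), np.int64(-16)), (232, np.int64(3), np.int64(9), np.int64(-16)), (240, np.int64(7), np.int64(8), np.int64(-34)), (248, np.int64(11), np.int64(7), np.int64(-50)), (256, np.int64(11), np.int64(7), np.int64(-57)), (264, np.int64(12), np.int64(6), np.int64(-65)), (272, np.int64(12), np.int64(6), np.int64(-72)), (280, np.int64(12), np.int64(6), np.int64(-78)), (288, np.int64(12), np.int64(6), np.int64(-82)), (296, np.int64(16), np.int64(5), np.int64(-93))]
row [ 1.6 -0.1  0.3] 0.0005 at [ 393.8 -326.6   16.3] -7.97 j6 -0.66 t 4.1
```

```bash
python3 - <<'E'
from h import *
print(env.grip_point_offset,[a for a in dir(env) if a[0]!='_'])
d=cam('wrist');P=wcloud(d);s=d['s'];M=q2m(s['ee_rot'])
Q=(P-s['ee_pos'])@M*1000
for r in range(216,244,2): print(r,np.round(Q[r,253]),np.round(Q[r,246]),np.round(Q[r,259]))
E
```

```text
0.0187 ['MotionError', 'get_image', 'grip_point_offset', 'read_state', 'sign_off']
216 [4. 0. 7.] [ 15.  -3. -20.] [ 15.   3. -21.]
218 [2. 0. 8.] [ 13.  -4. -19.] [ 13.   3. -20.]
220 [1. 0. 8.] [ 12.  -3. -21.] [ 12.   3. -21.]
222 [-1.  0.  8.] [ 11.  -4. -19.] [ 12.   3. -22.]
224 [-1.  0.  6.] [ 10.  -3. -20.] [ 10.   4. -20.]
226 [-4.  0.  8.] [  9.  -3. -21.] [  8.   4. -19.]
228 [-4.  0.  7.] [  7.  -4. -20.] [  8.   4. -21.]
230 [ 11.   0. -31.] [ 11.  -3. -30.] [ 11.   3. -30.]
232 [ 11.   0. -33.] [ 11.  -3. -33.] [ 11.   3. -33.]
234 [ 11.   0. -36.] [ 11.  -3. -36.] [ 11.   3. -35.]
236 [ 10.   0. -36.] [ 11.  -3. -37.] [ 11.   3. -37.]
238 [ 11.   0. -39.] [ 11.  -3. -40.] [ 11.   3. -40.]
240 [ 11.   0. -41.] [ 11.  -3. -42.] [ 11.   3. -43.]
242 [ 11.   0. -43.] [ 11.  -3. -45.] [ 11.   3. -44.]
```

The shut fingertips show at about tool z = -29 and saw no contact, so they closed above the sink. I'll open and measure the tips in the open state.

carry_out(
  steps=[
    [1,0,0,0],
    [1,0,0,0],
    [1,0,0,0],
    [1,0,0,0],
    [1,0,0,0],
    [1,0,0,0],
    [1,0,0,0],
    [1,0,0,0],
  ],
  jaw=0.5,
)

```text
clock: 4.82
ee_pos: [0.3941, -0.3256, 0.0164]
ee_rot: [0.0, 0.754, 0.656, -0.0]
force: [-0.3, 0.0, 0.5]
grip_width: 0.064
gripper_force: 0.0
```

```bash
python3 - <<'E'
from h import *
d=cam('wrist');P=wcloud(d);s=d['s'];M=q2m(s['ee_rot'])
Q=(P-s['ee_pos'])@M*1000
print(s['grip_width'])
ok=(d['z_map']>0)&(abs(Q[...,0])<13)&(abs(Q[...,1])>10)&(abs(Q[...,1])<70)
b=ok&(Q[...,2]>-70)&(Q[...,2]<-22)
for sg in (1,-1):
    q=Q[b&(Q[...,1]*sg>0)]; q=q[np.argsort(-q[:,2])]
    print(len(q)); print(np.round(q[:200:12]))
cv2.imwrite('pics/w3.png',cv2.resize(d['img'],(800,600)))
E
```

```text
0.06399581865426796
1693
[[  5.  33. -31.]
 [ -3.  32. -33.]
 [  1.  32. -33.]
 [ -9.  33. -34.]
 [  2.  32. -35.]
 [  4.  33. -36.]
 [  7.  32. -36.]
 [  9.  33. -36.]
 [  2.  33. -37.]
 [ 11.  37. -37.]
 [ -8.  33. -38.]
 [ 11.  33. -38.]
 [-11.  33. -38.]
 [  7.  42. -39.]
 [  7.  44. -39.]
 [  8.  33. -39.]
 [ -0.  33. -40.]]
1697
[[ 11. -10. -22.]
 [  3. -31. -32.]
 [ -7. -31. -33.]
 [  0. -31. -34.]
 [  9. -31. -35.]
 [ -0. -31. -35.]
 [ -3. -32. -36.]
 [ 10. -31. -36.]
 [ 11. -34. -37.]
 [ 11. -37. -37.]
 [ 11. -38. -37.]
 [  1. -31. -38.]
 [ 11. -32. -38.]
 [ -7. -31. -39.]
 [  2. -32. -39.]
 [ -5. -32. -39.]
 [  7. -44. -40.]]
```

View pics/w3.png

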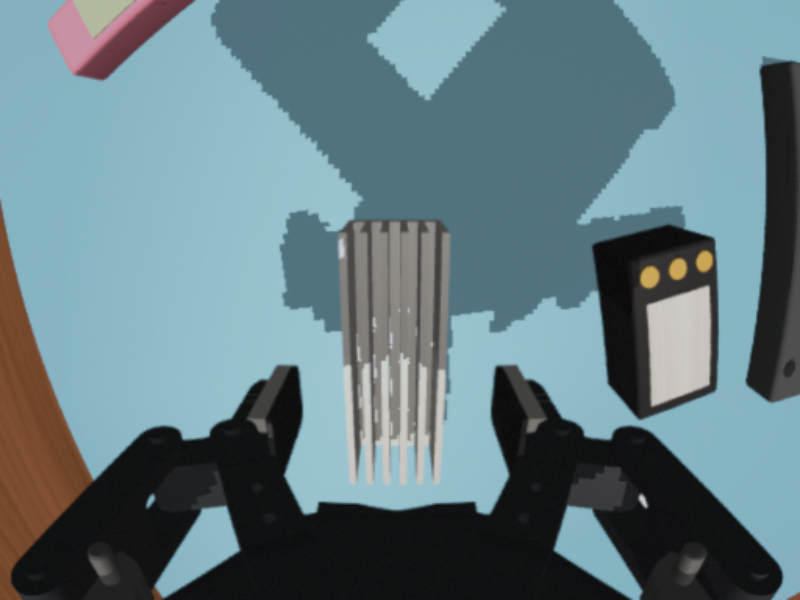

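The picture shows the open tips (about (290,370) and (505,370)) well above the sink fins: about -36 mm tool z at 64 mm opening. The true tips are therefore about 30 mm short of the reported TCP. I'll lower by 32 mm more, slowly, watching the force.

carry_out(
  steps=[
    [0,0,8,0],
    [0,0,16,0],
    [0,0,22,0],
    [0,0,27,0],
    [0,0,32,0],
    [0,0,32,0],
  ],
)

```text
clock: 5.37
ee_pos: [0.3933, -0.3248, -0.0172]
ee_rot: [-0.001, 0.755, 0.656, -0.0]
force: [-0.2, -0.1, -0.4]
grip_width: 0.0637
gripper_force: 0.0
```

carry_out(
  steps=[
    [0,0,0,0],
    [0,0,0,0],
    [0,0,0,0],
    [0,0,0,0],
    [0,0,0,0],
    [0,0,0,0],
  ],
  jaw=-1,
)

```text
clock: 5.87
ee_pos: [0.3945, -0.326, -0.0151]
ee_rot: [0.001, 0.754, 0.656, 0.0]
force: [1.1, -0.9, 1.9]
grip_width: 0.0353
gripper_force: 61.8
```

carry_out(
  steps=[
    [0,0,-30,0],
    [0,0,-65,0],
    [0,0,-100,0],
    [0,0,-100,0],
  ],
)

```text
clock: 6.2
ee_pos: [0.3976, -0.3291, 0.092]
ee_rot: [0.006, 0.754, 0.656, 0.0]
force: [1.5, -2.3, -0.6]
grip_width: 0.0348
gripper_force: 61.7
```

```bash
python3 -c "
from h import *
go(527,21,85,-1.8)"
```

```text
row [364.7  79.6   4.9] -0.1075 at [ 397.6 -329.1   92. ] -7.96 j6 -0.66 t 6.2
```

carry_out(
  steps=[
    [362,80,0,-0.1075],
    [362,80,0,-0.1075],
    [362,80,0,-0.1075],
    [362,80,0,-0.1075],
    [362,80,0,-0.1075],
    [362,80,0,-0.1075],
    [362,80,0,-0.1075],
    [362,80,0,-0.1075],
    [362,80,0,-0.1075],
    [362,80,0,-0.1075],
    [362,80,0,-0.1075],
    [362,80,0,-0.1075],
  ],
)

```text
clock: 7.2
ee_pos: [0.5227, 0.0219, 0.0834]
ee_rot: [-0.001, 0.718, 0.696, -0.001]
force: [0.0, -0.4, -1.8]
grip_width: 0.035
gripper_force: 61.4
```

```bash
python3 - <<'E'
from h import *
go(527,21,0,-1.8)
d=cam('wrist');P=wcloud(d);s=d['s'];M=q2m(s['ee_rot'])
Q=(P-s['ee_pos'])@M*1000
ok=d['z_map']>0
b=ok&(abs(Q[...,1])<22)&(Q[...,2]>-28)&(Q[...,2]<-5)&(Q[...,0]>0)&(Q[...,0]<80)
q=Q[b];print(len(q),np.percentile(q,[1,50,99],axis=0).round(1))
Z=P[...,2]
rect(P,ok&near(P,.528,.022,.075)&(Z>.0)&(Z<.014),'sinkcav')
rect(P,ok&near(P,.617,.02,.06)&(Z>.0)&(Z<.014),'modcav')
E
```

```text
row [-0.7  4.5 83.4] 0.0007 at [522.7  21.9  83.4] -1.76 j6 -0.03 t 7.2
2875 [[  0.7 -15.1 -27.5]
 [ 29.4   0.7 -23.5]
 [ 50.8  16.1 -18.6]]
sinkcav [529.3  67. ] [15.2 41.8] 88.3 z 0.0089 mean [529.   66.9] 962
modcav [617.6  18.1] [74.3 44.6] 87.5 z 0.0088 mean [617.8  19. ] 3751
```

carry_out(
  steps=[
    [-0.7,5,30,0],
    [-0.7,5,60,0],
    [-0.7,5,70,0],
    [-0.7,5,74,0],
    [-0.7,5,78,0],
    [-0.7,5,81,0],
    [-0.7,5,81,0],
  ],
)

```text
clock: 7.83
ee_pos: [0.529, 0.0206, 0.0042]
ee_rot: [0.0, 0.718, 0.696, 0.0]
force: [-0.7, 0.5, -2.3]
grip_width: 0.035
gripper_force: 61.5
```

carry_out(
  steps=[
    [0,0,2,0],
    [0,0,4,0],
    [0,0,6,0],
    [0,0,8,0],
    [0,0,8,0],
  ],
)

```text
clock: 8.25
ee_pos: [0.529, 0.021, -0.0038]
ee_rot: [0.0, 0.718, 0.696, 0.0]
force: [-1.8, -0.6, 4.1]
grip_width: 0.0351
gripper_force: 65.0
```

carry_out(
  steps=[
    [0,0,1.5,0],
    [0,0,3,0],
    [0,0,4.5,0],
    [0,0,4.5,0],
  ],
)

```text
clock: 8.58
ee_pos: [0.5292, 0.021, -0.0041]
ee_rot: [-0.001, 0.718, 0.696, -0.001]
force: [-19.1, 0.1, 32.5]
grip_width: 0.0354
gripper_force: 83.7
```

carry_out(
  steps=[
    [0,-1,-6,0],
    [0,-2,-6,0],
    [0,-2,-3,0],
    [0,-2,-1,0],
    [0,-2,-1,0],
  ],
)

```text
clock: 9.0
ee_pos: [0.528, 0.021, -0.0041]
ee_rot: [0.0, 0.718, 0.696, -0.0]
force: [-13.2, 0.3, 29.7]
grip_width: 0.035
gripper_force: 81.0
```

```bash
python3 - <<'E'
from h import *
d=cam('wrist');P=wcloud(d);s=d['s'];M=q2m(s['ee_rot'])
print(s['ee_pos'],s['force'])
Q=(P-s['ee_pos'])@M*1000
ok=d['z_map']>0
b=ok&(abs(Q[...,1])<22)&(Q[...,2]>-36)&(Q[...,2]<-5)&(Q[...,0]>14)&(Q[...,0]<80)
q=Q[b];print(len(q),np.percentile(q,[1,50,99],axis=0).round(1)); w=P[b]*1000
print(np.percentile(w,[2,50,98],axis=0).round(1))
w=P[ok&near(P,.575,.03,.03)]*1000; print('insert top',np.median(w,axis=0).round(1))
cv2.imwrite('pics/w4.png',cv2.resize(d['img'],(800,600)))
E
```

```text
[ 0.52797233  0.02100599 -0.00409014] [-13.18630344   0.33787968  29.69375318]
8306 [[ 15.3 -21.6 -34.8]
 [ 58.5   0.2 -26.1]
 [ 79.6  21.4 -12.3]]
[[508.9  37.8   8.6]
 [529.6  79.4  22. ]
 [550.7 100.1  29.9]]
insert top [573.2  30.9  82.7]
```

View pics/w4.png

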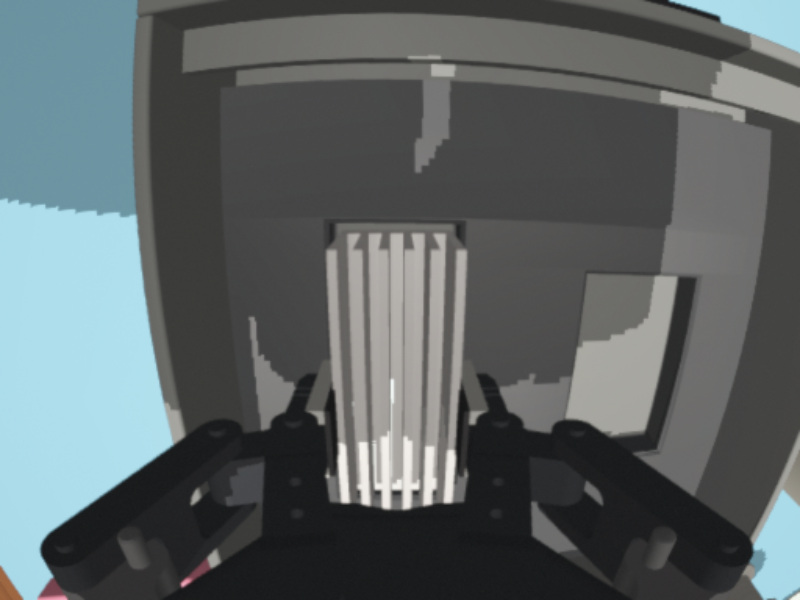

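```bash
python3 - <<'E'
from h import *
d=cam('wrist');P=wcloud(d);s=d['s'];M=q2m(s['ee_rot'])
Q=(P-s['ee_pos'])@M*1000;ok=d['z_map']>0
for lo,hi in((14,24),(24,34),(34,48)):
  b=ok&(abs(Q[...,1])<19)&(Q[...,0]>lo)&(Q[...,0]<hi)
  print(np.percentile(P[b][:,2]*1000,[50,80,90,97,99.5]).round(1))
b=ok&(Q[...,1]>25)&(Q[...,1]<60)&(Q[...,0]>30)&(Q[...,0]<70);print('insert',np.median(P[b][:,2])*1000)
b=ok&(abs(Q[...,0])<14)&(abs(Q[...,1])<40)&(Q[...,2]>-60);q=Q[b]
for sg in(1,-1):
  k=q[(q[:,1]*sg>16)&(q[:,2]<-28)];k=k[np.argsort(-k[:,2])];print(np.round(k[:60:6]))
E
```

```text
[109.9 121.3 123.5 125.1 126. ]
[43.8 47.5 47.9 48.3 48.7]
[44.1 47.5 47.9 48.3 48.8]
insert 22.396867040526967
[[ -1.  16. -28.]
 [ -1.  16. -29.]
 [ 11.  16. -30.]
 [ 11.  24. -31.]
 [ 10.  22. -31.]
 [  4.  16. -32.]
 [ 11.  24. -32.]
 [ 10.  24. -33.]
 [  1.  16. -33.]
 [  7.  29. -34.]]
[[ 13. -39. -28.]
 [ 10. -23. -30.]
 [ 11. -22. -32.]
 [ 11. -21. -33.]
 [  7. -28. -34.]
 [ 10. -23. -34.]
 [  7. -28. -34.]
 [  7. -28. -35.]
 [ 11. -22. -36.]
 [  7. -30. -36.]]
```

carry_out(
  steps=[
    [0,-1,-5,0],
    [0,-2.5,-5,0],
    [0,-2.5,-5,0],
  ],
)

```text
clock: 9.35
ee_pos: [0.5248, 0.0211, -0.0033]
ee_rot: [0.001, 0.718, 0.696, 0.001]
force: [3.1, 0.2, -0.7]
grip_width: 0.0348
gripper_force: 61.7
```

carry_out(
  steps=[
    [0,0,2,0],
    [0,0,4,0],
    [0,0,5,0],
    [0,0,6,0],
  ],
)

```text
clock: 9.68
ee_pos: [0.525, 0.0211, -0.0042]
ee_rot: [-0.001, 0.718, 0.696, -0.001]
force: [-18.2, 1.3, 43.4]
grip_width: 0.0347
gripper_force: 84.6
```

carry_out(
  steps=[
    [0,1.5,-6,0],
    [0,2,-6,0],
    [0,2,-6,0],
  ],
)

```text
clock: 9.93
ee_pos: [0.5257, 0.021, -0.0038]
ee_rot: [-0.0, 0.718, 0.696, -0.0]
force: [-1.4, 0.1, 5.8]
grip_width: 0.0347
gripper_force: 65.0
```

carry_out(
  steps=[
    [0,0,0,0],
    [0,0,0,0],
    [0,0,0,0],
    [0,0,0,0],
  ],
  jaw=0.2,
)

```text
clock: 10.27
ee_pos: [0.5254, 0.0211, -0.0039]
ee_rot: [-0.0, 0.718, 0.696, -0.0]
force: [0.4, 0.1, -0.0]
grip_width: 0.0513
gripper_force: 0.0
```

```bash
python3 - <<'E'
from h import *
d=cam('wrist');P=wcloud(d);s=d['s'];M=q2m(s['ee_rot']);print(s['ee_pos'],s['grip_width'])
Q=(P-s['ee_pos'])@M*1000;ok=d['z_map']>0
for lo,hi in((-45,-30),(-12,0),(0,14),(24,34),(34,48)):
  b=ok&(abs(Q[...,1])<19)&(Q[...,0]>lo)&(Q[...,0]<hi)&(P[...,2]<.06)
  if b.sum():print(lo,b.sum(),np.percentile(P[b][:,2]*1000,[50,80,90,97,99.5]).round(1))
E
```

```text
[ 0.5253855   0.02105703 -0.00386889] 0.051264698160927255
-45 971 [24.3 43.8 44.4 45.  45.4]
-12 1527 [39.8 44.4 44.8 45.1 45.5]
0 2011 [39.7 44.4 44.8 45.2 45.6]
24 1721 [41.  44.4 44.8 45.2 45.6]
34 2637 [40.7 44.5 44.8 45.3 45.7]
```

Sink tops read 44.5 mm, so it is home (expected 44). Next, the module.

carry_out(
  steps=[
    [0,0,-40,0],
    [0,0,-80,0],
    [0,0,-80,0],
  ],
)

```text
clock: 10.57
ee_pos: [0.5317, 0.0207, 0.0851]
ee_rot: [0.005, 0.718, 0.696, 0.005]
force: [2.0, 0.2, 1.4]
grip_width: 0.0512
gripper_force: 0.0
```

```bash
python3 -c "
from h import *
go(506.4,-326.8,70,7.3)"
```

```text
row [-348.1  -14.6   15.1] -0.1588 at [531.7  20.7  85.1] -1.8 j6 -0.03 t 10.5667
```

carry_out(
  steps=[
    [-348,-8,6,-0.159],
    [-348,-8,6,-0.159],
    [-348,-8,6,-0.159],
    [-348,-8,6,-0.159],
    [-348,-8,6,-0.159],
    [-348,-8,6,-0.159],
    [-348,-8,6,-0.159],
    [-348,-8,6,-0.159],
    [-348,-8,6,-0.159],
    [-348,-8,6,-0.159],
    [-348,-8,6,-0.159],
  ],
  jaw=0.6,
)

```text
clock: 11.48
ee_pos: [0.5067, -0.3274, 0.0705]
ee_rot: [-0.0, 0.661, 0.75, 0.0]
force: [0.8, -0.1, -0.5]
grip_width: 0.0686
gripper_force: 0.0
```

```bash
python3 - <<'E'
from h import *
d=cam('wrist');P=wcloud(d);ok=d['z_map']>0;Z=P[...,2]
rect(P,ok&near(P,.5064,-.3268,.05)&(Z>.025)&(Z<.042),'module')
go(506.4,-326.8,-11,7.3)
E
```

```text
module [ 506.7 -326.7] [42.4 70.6] 7.1 z 0.0366 mean [ 506.3 -323.7] 5331
row [-0.5 -0.4 81.4] -0.0006 at [ 506.7 -326.3   70.4] 7.26 j6 -0.79 t 11.5333
```

carry_out(
  steps=[
    [-0.5,0,30,0],
    [-0.5,0,60,0],
    [-0.5,0,74,0],
    [-0.5,0,82,0],
    [-0.5,0,82,0],
  ],
)

```text
clock: 11.95
ee_pos: [0.5059, -0.3249, -0.0133]
ee_rot: [-0.002, 0.66, 0.751, -0.0]
force: [-0.8, 0.3, 0.3]
grip_width: 0.0681
gripper_force: 0.0
```

carry_out(
  steps=[
    [0,0,0,0],
    [0,0,0,0],
    [0,0,0,0],
    [0,0,0,0],
    [0,0,0,0],
  ],
  jaw=-1,
)

```text
clock: 12.37
ee_pos: [0.5086, -0.3281, -0.0088]
ee_rot: [0.002, 0.661, 0.751, 0.0]
force: [0.9, 2.0, 6.5]
grip_width: 0.0408
gripper_force: 64.0
```

carry_out(
  steps=[
    [0,0,-30,0],
    [0,0,-65,0],
    [0,0,-100,0],
    [0,0,-100,0],
    [0,0,-100,0],
  ],
)

```text
clock: 12.78
ee_pos: [0.5085, -0.3282, 0.0919]
ee_rot: [0.003, 0.661, 0.751, 0.0]
force: [0.5, -0.5, -3.4]
grip_width: 0.0405
gripper_force: 63.1
```

```bash
python3 - <<'E'
from h import *
d=cam('wrist');P=wcloud(d);ok=d['z_map']>0;s=d['s'];M=q2m(s['ee_rot'])
Q=(P-s['ee_pos'])@M*1000
b=ok&(abs(Q[...,1])<23)&(Q[...,2]>-30)&(Q[...,2]<-20)&(Q[...,0]>5)&(Q[...,0]<80)
print(np.percentile(Q[b],[1,50,99],axis=0).round(1))
go(616.2,19,88,-1.8)
E
```

```text
[[ 35.5 -19.6 -29.9]
 [ 36.    0.7 -25.1]
 [ 36.3  20.4 -20.1]]
row [329.4 152.3   1.1] 0.1588 at [ 507.  -327.1   89.2] 7.3 j6 -0.79 t 12.8333
```

carry_out(
  steps=[
    [329,152,0,0.159],
    [329,152,0,0.159],
    [329,152,0,0.159],
    [329,152,0,0.159],
    [329,152,0,0.159],
    [329,152,0,0.159],
    [329,152,0,0.159],
    [329,152,0,0.159],
    [329,152,0,0.159],
    [329,152,0,0.159],
    [329,152,0,0.159],
    [329,152,0,0.159],
  ],
)

```text
clock: 13.83
ee_pos: [0.6142, 0.0186, 0.0862]
ee_rot: [-0.002, 0.718, 0.696, -0.002]
force: [0.1, -0.6, -3.9]
grip_width: 0.0409
gripper_force: 63.0
```

```bash
python3 - <<'E'
from h import *
d=cam('wrist');P=wcloud(d);ok=d['z_map']>0;s=d['s'];Z=P[...,2]
rect(P,ok&near(P,.617,.02,.06)&(Z>.0)&(Z<.014),'modcav')
go(616.4,18.2,0,-1.8)
E
```

```text
modcav [616.5  44.6] [20.5 47.8] 88.8 z 0.0087 mean [616.5  44.6] 1373
row [ 0.3  2.2 86.8] -0.0008 at [614.5  18.   86.8] -1.84 j6 -0.03 t 13.8833
```

carry_out(
  steps=[
    [-0.4,1.5,35,0],
    [-0.4,1.5,65,0],
    [-0.4,1.5,74,0],
    [-0.4,1.5,78,0],
    [-0.4,1.5,81,0],
    [-0.4,1.5,84,0],
    [-0.4,1.5,84,0],
  ],
)

```text
clock: 14.47
ee_pos: [0.6172, 0.0177, 0.0055]
ee_rot: [-0.0, 0.718, 0.696, -0.001]
force: [-4.1, -2.7, -3.3]
grip_width: 0.0408
gripper_force: 62.8
```

Entered the cavity without load. Continuing down.

carry_out(
  steps=[
    [0,0,2,0],
    [0,0,4,0],
    [0,0,6,0],
    [0,0,7,0],
    [0,0,7,0],
  ],
)

```text
clock: 14.88
ee_pos: [0.6172, 0.0183, -0.0008]
ee_rot: [-0.0, 0.718, 0.696, -0.0]
force: [-6.2, -0.3, 1.4]
grip_width: 0.0409
gripper_force: 63.2
```

carry_out(
  steps=[
    [0,-0.8,1,0],
    [0,-0.8,2,0],
    [0,-0.8,2,0],
  ],
)

```text
clock: 15.13
ee_pos: [0.6172, 0.0183, -0.0009]
ee_rot: [0.0, 0.718, 0.696, 0.0]
force: [-9.6, -0.1, 8.8]
grip_width: 0.0404
gripper_force: 64.2
```

carry_out(
  steps=[
    [0,0,0,0],
    [0,0,0,0],
    [0,0,0,0],
    [0,0,0,0],
  ],
  jaw=0.3,
)

```text
clock: 15.47
ee_pos: [0.618, 0.0181, -0.0029]
ee_rot: [0.001, 0.718, 0.696, 0.001]
force: [-0.4, -0.6, -1.0]
grip_width: 0.0553
gripper_force: 0.0
```

carry_out(
  steps=[
    [0,0,-40,0],
    [0,0,-80,0],
    [0,0,-115,0],
    [0,0,-150,0],
    [0,0,-150,0],
    [0,0,-150,0],
  ],
)

```text
clock: 15.97
ee_pos: [0.6193, 0.0181, 0.1501]
ee_rot: [0.003, 0.718, 0.696, 0.003]
force: [-0.6, -0.5, -0.8]
grip_width: 0.0552
gripper_force: 0.0
```

```bash
python3 - <<'E'
from h import *
d=cam('wrist');P=wcloud(d);ok=d['z_map']>0;Z=P[...,2]
rect(P,ok&near(P,.6165,.019,.06)&(Z>.038)&(Z<.056),'module')
rect(P,ok&near(P,.5275,.022,.07)&(Z>.038)&(Z<.056),'sink fin')
b=ok&near(P,.6165,.019,.02)&(Z<.07);print(np.percentile(Z[b],[5,50,95]))
# case walls in case frame about (572,20.5), x-axis 88.2deg
a=np.radians(88.2);ex=np.array([np.cos(a),np.sin(a)]);ey=np.array([-ex[1],ex[0]])
X=P[...,:2]-[.572,.0205];cx=X@ex*1000;cy=X@ey*1000
for n,c,o in(('x',cx,cy),('y',cy,cx)):
  m=ok&(abs(o)<90)&(Z>.062)&(Z<.07)&(abs(c)<118)&(abs(c)>92)
  for sg in(1,-1):
    k=c[m&(c*sg>0)]
    if len(k)>20: print('rim',n,sg,len(k),np.percentile(k,[3,50,97]).round(1))
  m=ok&(abs(o)<80)&(Z>.044)&(Z<.052)&(abs(c)>70)
  if n=='x':
   for sg in(1,-1):
    k=c[m&(c*sg>0)&(abs(c)<120)]
    if len(k)>20: print('ledge',sg,len(k),np.percentile(k,[3,50,97]).round(1))
go(500,357,130,-14)
E
```

```text
module [617.6  19.4] [69.7 42.1] 88.3 z 0.0445 mean [617.6  21. ] 3094
sink fin [471.6  24. ] [83.1  2.5] 87.6 z 0.0473 mean [471.5  25.3] 608
[0.04356345 0.04470181 0.04586091]
rim x 1 1228 [109.8 112.3 115.1]
rim x -1 594 [-114.9 -111.1 -109.3]
ledge 1 2344 [ 98.1 104.2 110.2]
ledge -1 1204 [-110.6 -103.7  -97.4]
rim y 1 1048 [ 99.7 101.7 105.1]
rim y -1 995 [-104.5 -101.3  -98.9]
row [ 335.  -128.1   16.8] 0.2129 at [617.5  18.2 147.1] -1.8 j6 -0.03 t 16.0167
```

Module top reads 44.6 mm, so it is home. Next, the divider.

carry_out(
  steps=[
    [335,-128,30,0.213],
    [335,-128,30,0.213],
    [335,-128,30,0.213],
    [335,-128,30,0.213],
    [335,-128,30,0.213],
    [335,-128,30,0.213],
    [335,-128,30,0.213],
    [335,-128,30,0.213],
    [335,-128,30,0.213],
    [335,-128,30,0.213],
    [335,-128,30,0.213],
    [335,-128,30,0.213],
  ],
  jaw=0,
)

```text
clock: 17.02
ee_pos: [0.4986, 0.3561, 0.114]
ee_rot: [0.0, 0.788, 0.616, -0.002]
force: [0.1, -0.9, -0.8]
grip_width: 0.0425
gripper_force: 0.0
```

```bash
python3 - <<'E'
from h import *
d=cam('wrist');P=wcloud(d);ok=d['z_map']>0;Z=P[...,2]
rect(P,ok&near(P,.499,.357,.045)&(Z>.024)&(Z<.045),'bar')
rect(P,ok&near(P,.499,.357,.16)&(Z>.0035)&(Z<.02),'plate')
b=d['img'].astype(int);m=ok&near(P,.499,.357,.17)&(Z<.045)&(b[...,2]+20>b[...,0])&(b[...,2]>90)
rect(P,m,'plate colour')
go(499,356.6,-18,-14)
E
```

```text
bar [499.6 358.7] [68.9 11.4] 75.9 z 0.0351 mean [499.9 360.8] 1041
plate [499.2 358.5] [214.5 194.8] 75.8 z 0.0054 mean [503.2 374.5] 35666
plate colour [499.3 358.7] [214.3 196.9] 75.9 z 0.0054 mean [503.2 374.2] 36501
row [ 1.000e+00 -1.000e-01  1.326e+02] -0.001 at [499.1 355.8 114.6] -14.06 j6 0.78 t 17.0667
```

carry_out(
  steps=[
    [2.6,-0.3,35,0],
    [2.6,-0.3,70,0],
    [2.6,-0.3,100,0],
    [2.6,-0.3,118,0],
    [2.6,-0.3,132,0],
    [2.6,-0.3,132,0],
  ],
)

```text
clock: 17.57
ee_pos: [0.4978, 0.3569, -0.0199]
ee_rot: [-0.0, 0.789, 0.615, -0.003]
force: [-0.6, 0.2, -0.4]
grip_width: 0.0426
gripper_force: 0.0
```

carry_out(
  steps=[
    [0,0,0,0],
    [0,0,0,0],
    [0,0,0,0],
    [0,0,0,0],
    [0,0,0,0],
  ],
  jaw=-1,
)

```text
clock: 17.98
ee_pos: [0.5014, 0.3604, -0.0138]
ee_rot: [0.001, 0.788, 0.616, 0.002]
force: [1.7, -2.0, 5.9]
grip_width: 0.0112
gripper_force: 61.9
```

carry_out(
  steps=[
    [0,0,-20,0],
    [0,0,-50,0],
    [0,0,-85,0],
    [0,0,-120,0],
    [0,0,-120,0],
    [0,0,-120,0],
  ],
)

```text
clock: 18.48
ee_pos: [0.5011, 0.3608, 0.107]
ee_rot: [0.0, 0.788, 0.616, 0.003]
force: [-0.3, -0.2, -3.2]
grip_width: 0.011
gripper_force: 60.7
```

```bash
python3 - <<'E'
from h import *
d=cam('wrist');P=wcloud(d);ok=d['z_map']>0;Z=P[...,2]
s=d['s'];z0=s['ee_pos'][2];Q=(P-s['ee_pos'])@q2m(s['ee_rot']);Q[...,2]*=1
m=ok&(Q[...,2]>0)&(Q[...,2]<.026)&(np.hypot(Q[...,0],Q[...,1])<.16)
rect(Q,m,'plate tool')
q=Q[m];A=np.c_[q[:,:2],np.ones(len(q))];print('plane',np.linalg.lstsq(A,q[:,2],rcond=None)[0],np.percentile(q[:,2],[5,50,95]))
print(s['grip_width'],s['gripper_force'],s['force'])
go(571.7,20.6,110,-1.8)
E
```

```text
Traceback (most recent call last):
  File "h.py", line 35, in rect
    i=1+np.argmax(st[1:,4]);q=P[l==i]
        ~~~~~~~~~^^^^^^^^^^
ValueError: attempt to get argmax of an empty sequence
```

```bash
cat >> h.py <<'E'
def held():
    d=cam('wrist');P=wcloud(d);ok=d['z_map']>0
    s=d['s'];Q=(P-s['ee_pos'])@q2m(s['ee_rot'])
    m=ok&(Q[...,2]>-.03)&(Q[...,2]<-.008)&(np.hypot(Q[...,0],Q[...,1])<.16)
    rect(Q,m,'plate tool')
    q=Q[m];A=np.c_[q[:,:2],np.ones(len(q))];print('plane',np.linalg.lstsq(A,q[:,2],rcond=None)[0].round(4),np.percentile(q[:,2],[5,50,95]).round(4))
    print(s['grip_width'],s['gripper_force'],s['force'])
E
python3 - <<'E'
from h import *
held()
go(571.7,20.6,110,-1.8)
E
```

```text
plate tool [30.   0.6] [150.5 194.9] 0.1 z -0.0191 mean [47.1  0.5] 70473
plane [ 0.0019  0.001  -0.0193] [-0.0202 -0.0191 -0.018 ]
0.010793970417284918 60.73565125465393 [ 0.05463258 -1.54226243 -2.88009677]
row [-310.6  153.1   -7.6] -0.2129 at [498.3 359.  102.1] -14.0 j6 0.78 t 18.5833
```

carry_out(
  steps=[
    [-309,152,-8,-0.213],
    [-309,152,-8,-0.213],
    [-309,152,-8,-0.213],
    [-309,152,-8,-0.213],
    [-309,152,-8,-0.213],
    [-309,152,-8,-0.213],
    [-309,152,-8,-0.213],
    [-309,152,-8,-0.213],
    [-309,152,-8,-0.213],
    [-309,152,-8,-0.213],
    [-309,152,-8,-0.213],
    [-309,152,-8,-0.213],
  ],
)

```text
clock: 19.58
ee_pos: [0.5709, 0.0241, 0.1099]
ee_rot: [-0.002, 0.718, 0.696, -0.001]
force: [1.1, 0.3, -3.1]
grip_width: 0.0106
gripper_force: 60.8
```

```bash
python3 - <<'E'
from h import *
held()
d=cam('wrist');P=wcloud(d);ok=d['z_map']>0;Z=P[...,2]
a=np.radians(88.2);ex=np.array([np.cos(a),np.sin(a)]);ey=np.array([-ex[1],ex[0]])
X=P[...,:2]-[.5717,.0206];cx=X@ex*1000;cy=X@ey*1000
for n,c,o in(('x',cx,cy),('y',cy,cx)):
  m=ok&(abs(o)<100)&(Z>.062)&(Z<.07)&(abs(c)<120)&(abs(c)>92)
  for sg in(1,-1):
    k=c[m&(c*sg>0)]
    if len(k)>20: print('rim',n,sg,len(k),np.percentile(k,[3,50,97]).round(1))
go(571.1,22.3,33,-1.8)
E
```

```text
plate tool [29.8  0.4] [195.2 150.3] 90.0 z -0.0191 mean [47.   0.5] 70505
plane [ 0.0015  0.001  -0.0193] [-0.0203 -0.0191 -0.0181]
0.010600225542241623 60.763142108917236 [ 1.07336724  0.2886326  -3.10612377]
row [-2.3 -0.2 77.8] 0.0018 at [571.5  24.5 110.8] -1.7 j6 -0.02 t 19.6833
```

carry_out(
  steps=[
    [-2.3,-0.2,25,0.002],
    [-2.3,-0.2,45,0.002],
    [-2.3,-0.2,52,0.002],
    [-2.3,-0.2,56,0.002],
    [-2.3,-0.2,60,0.002],
    [-2.3,-0.2,64,0.002],
    [-2.3,-0.2,64,0.002],
  ],
)

```text
clock: 20.27
ee_pos: [0.5723, 0.021, 0.0481]
ee_rot: [0.0, 0.719, 0.695, 0.0]
force: [0.4, -0.0, -3.1]
grip_width: 0.0107
gripper_force: 60.7
```

carry_out(
  steps=[
    [0.8,-0.6,3,0],
    [0.8,-0.6,6,0],
    [0.8,-0.6,9,0],
    [0.8,-0.6,12,0],
    [0.8,-0.6,14,0],
    [0.8,-0.6,14,0],
  ],
)

```text
clock: 20.77
ee_pos: [0.5716, 0.0215, 0.0342]
ee_rot: [-0.0, 0.719, 0.695, -0.0]
force: [-1.9, 0.1, -0.3]
grip_width: 0.0107
gripper_force: 61.2
```

carry_out(
  steps=[
    [0,0,1,0],
    [0,0,1,0],
  ],
)

```text
clock: 20.93
ee_pos: [0.5716, 0.0215, 0.0342]
ee_rot: [-0.0, 0.719, 0.695, -0.0]
force: [-5.6, -0.4, 6.0]
grip_width: 0.0108
gripper_force: 62.0
```

carry_out(
  steps=[
    [0,0,0,0],
    [0,0,0,0],
    [0,0,0,0],
    [0,0,0,0],
  ],
  jaw=-0.3,
)

```text
clock: 21.27
ee_pos: [0.5717, 0.0216, 0.0329]
ee_rot: [0.0, 0.719, 0.695, 0.0]
force: [-0.2, 0.3, -0.1]
grip_width: 0.0298
gripper_force: 0.0
```

carry_out(
  steps=[
    [0,0,-40,0],
    [0,0,-80,0],
    [0,0,-120,0],
    [0,0,-120,0],
    [0,0,-120,0],
  ],
)

```text
clock: 21.68
ee_pos: [0.574, 0.0214, 0.157]
ee_rot: [0.003, 0.719, 0.695, 0.003]
force: [-0.5, -0.7, 0.2]
grip_width: 0.0296
gripper_force: 0.0
```

```bash
cat >> h.py <<'E'
def divchk():
    d=cam('wrist');P=wcloud(d);ok=d['z_map']>0;Z=P[...,2]
    m=ok&near(P,.572,.021,.15)&(Z>.049)&(Z<.0575)
    rect(P,m,'plate');q=P[m];A=np.c_[q[:,:2]-[.572,.021],np.ones(len(q))];print('plane',np.linalg.lstsq(A,q[:,2],rcond=None)[0].round(4))
    rect(P,ok&near(P,.572,.021,.045)&(Z>.074)&(Z<.09),'bar')
    a=np.radians(88.2);ex=np.array([np.cos(a),np.sin(a)]);ey=np.array([-ex[1],ex[0]])
    X=P[...,:2]-[.5717,.0206];cx=X@ex*1000;cy=X@ey*1000
    m=ok&(Z>.058)&(Z<.075)&(abs(cx)<75)&(abs(cy)<90)&(abs(cy)>15)
    n,l,st,_=cv2.connectedComponentsWithStats(m.astype(np.uint8))
    for i in range(1,n):
        if st[i,4]>25: print('cheek case-frame',cx[l==i].mean().round(1),cy[l==i].mean().round(1),Z[l==i].max().round(4),st[i,4])
    return d
E
python3 - <<'E'
from h import *
divchk()
go(601,-299.5,110,-1.1)
E
```

```text
plate [572.9  18.5] [218.3 197.5] 88.6 z 0.0534 mean [573.   36.8] 35640
plane [-0.      0.0007  0.0534]
bar [572.2  20.1] [69.6 12. ] 88.2 z 0.0832 mean [572.4  22. ] 1120
cheek case-frame 54.1 28.3 0.067 90
cheek case-frame 54.2 -29.7 0.0675 83
cheek case-frame 54.3 71.1 0.0669 102
cheek case-frame 54.0 -72.3 0.0669 108
cheek case-frame -54.9 71.3 0.0672 84
cheek case-frame -54.9 -72.1 0.0667 93
cheek case-frame -53.9 -29.6 0.0668 57
row [-319.9   39.4   44.2] -0.0143 at [572.2  21.6 154.1] -1.92 j6 -0.02 t 21.7333
```

Divider lies flat at 53.4 mm. Now the meter, going to the nest on the near side at about (521.4, 21.9).

carry_out(
  steps=[
    [-320,40,40,-0.013],
    [-320,40,40,-0.013],
    [-320,40,40,-0.013],
    [-320,40,40,-0.013],
    [-320,40,40,-0.013],
    [-320,40,40,-0.013],
    [-320,40,40,-0.013],
    [-320,40,40,-0.013],
    [-320,40,40,-0.013],
    [-320,40,40,-0.013],
    [-320,40,40,-0.013],
  ],
  jaw=0.4,
)

```text
clock: 22.65
ee_pos: [0.5996, -0.2985, 0.1106]
ee_rot: [-0.002, 0.714, 0.7, -0.0]
force: [0.2, 0.1, 0.7]
grip_width: 0.0596
gripper_force: 0.0
```

```bash
python3 - <<'E'
from h import *
d=cam('wrist');P=wcloud(d);ok=d['z_map']>0;Z=P[...,2]
rect(P,ok&near(P,.601,-.2995,.1)&(Z>.018)&(Z<.032),'meter')
go(601,-299.5,-21,-1.1)
E
```

```text
meter [ 601.2 -299.9] [168.9  34.4] 88.1 z 0.0265 mean [ 601.3 -292.5] 6764
row [ -1.6   1.3 132.3] -0.0005 at [ 600.  -298.1  111.3] -1.13 j6 -0.52 t 22.7
```

carry_out(
  steps=[
    [-1,1.2,35,0.006],
    [-1,1.2,75,0.006],
    [-1,1.2,105,0.006],
    [-1,1.2,120,0.006],
    [-1,1.2,131,0.006],
    [-1,1.2,131,0.006],
  ],
)

```text
clock: 23.2
ee_pos: [0.6007, -0.2988, -0.0204]
ee_rot: [-0.002, 0.716, 0.698, -0.0]
force: [-0.1, 0.1, -0.5]
grip_width: 0.0599
gripper_force: 0.0
```

carry_out(
  steps=[
    [0,0,0,0],
    [0,0,0,0],
    [0,0,0,0],
    [0,0,0,0],
    [0,0,0,0],
  ],
  jaw=-1,
)

```text
clock: 23.62
ee_pos: [0.6039, -0.3017, -0.015]
ee_rot: [0.002, 0.716, 0.698, 0.001]
force: [0.8, 0.4, 6.4]
grip_width: 0.0325
gripper_force: 63.5
```

carry_out(
  steps=[
    [0,0,-20,0],
    [0,0,-55,0],
    [0,0,-95,0],
    [0,0,-130,0],
    [0,0,-130,0],
    [0,0,-130,0],
  ],
)

```text
clock: 24.12
ee_pos: [0.6038, -0.3019, 0.1161]
ee_rot: [0.003, 0.716, 0.698, 0.001]
force: [-0.1, 0.5, -2.7]
grip_width: 0.0325
gripper_force: 62.6
```

```bash
python3 - <<'E'
from h import *
d=cam('wrist');P=wcloud(d);ok=d['z_map']>0;s=d['s'];Q=(P-s['ee_pos'])@q2m(s['ee_rot'])
m=ok&(abs(Q[...,1])<.03)&(Q[...,0]>.013)&(Q[...,0]<.12)&(Q[...,2]<.0)&(Q[...,2]>-.02)
rect(Q,m,'meter tool');print(np.percentile(Q[m],[1,50,99],axis=0).round(4))
print(s['grip_width'],s['gripper_force'])
go(521.4,21.9,110,-1.8)
E
```

```text
Traceback (most recent call last):
  File "h.py", line 35, in rect
    i=1+np.argmax(st[1:,4]);q=P[l==i]
        ~~~~~~~~~^^^^^^^^^^
ValueError: attempt to get argmax of an empty sequence
```

```bash
cat >> h.py <<'E'
def meter():
    d=cam('wrist');P=wcloud(d);ok=d['z_map']>0;s=d['s'];Q=(P-s['ee_pos'])@q2m(s['ee_rot'])
    m=ok&(abs(Q[...,1])<.024)&(Q[...,0]>.02)&(Q[...,0]<.12)&(Q[...,2]<-.032)&(Q[...,2]>-.055)
    rect(Q,m,'meter tool')
    q=Q[m];A=np.c_[q[:,:2],np.ones(len(q))];print('plane',np.linalg.lstsq(A,q[:,2],rcond=None)[0].round(4),np.percentile(q,[1,50,99],axis=0).round(4).tolist())
    print(s['grip_width'],s['gripper_force'])
E
python3 - <<'E'
from h import *
meter()
go(521.4,21.9,115,-1.8)
E
```

```text
meter tool [52.9  0.5] [34.4 65.8] 89.9 z -0.0417 mean [54.   0.5] 11205
plane [ 0.0048  0.0034 -0.0419] [[0.0208, -0.016, -0.0434], [0.0546, 0.0007, -0.0417], [0.0849, 0.0171, -0.0389]]
0.0326519338896622 62.53876805305481
row [319.8 -88.1  -4. ] 0.0048 at [ 600.9 -300.1  110.5] -1.53 j6 -0.52 t 24.2167
```

carry_out(
  steps=[
    [319,-88.5,0,0.005],
    [319,-88.5,0,0.005],
    [319,-88.5,0,0.005],
    [319,-88.5,0,0.005],
    [319,-88.5,0,0.005],
    [319,-88.5,0,0.005],
    [319,-88.5,0,0.005],
    [319,-88.5,0,0.005],
    [319,-88.5,0,0.005],
    [319,-88.5,0,0.005],
    [319,-88.5,0,0.005],
  ],
)

```text
clock: 25.13
ee_pos: [0.5206, 0.0207, 0.1099]
ee_rot: [-0.001, 0.718, 0.696, -0.001]
force: [-0.0, -0.1, -1.4]
grip_width: 0.0328
gripper_force: 62.5
```

```bash
python3 - <<'E'
from h import *
meter();go(520.9,21.1,55,-1.8)
E
```

```text
meter tool [52.9  0.6] [34.6 65.8] 89.9 z -0.0418 mean [54.1  0.6] 11183
plane [ 0.006  0.004 -0.042] [[0.0208, -0.016, -0.0434], [0.0546, 0.0007, -0.0418], [0.0849, 0.0171, -0.0389]]
0.03283491521994953 62.45643496513367
row [ 1.1 -0.1 55.3] -0.0006 at [521.1  20.  110.3] -1.83 j6 -0.03 t 25.1833
```

carry_out(
  steps=[
    [0.5,0,30,0],
    [0.5,0,52,0],
    [0.5,0,58,0],
    [0.5,0,62,0],
    [0.5,0,66,0],
    [0.5,0,69,0],
    [0.5,0,69,0],
  ],
)

```text
clock: 25.77
ee_pos: [0.5225, 0.0207, 0.0434]
ee_rot: [0.0, 0.718, 0.696, 0.0]
force: [-0.8, -0.0, -1.4]
grip_width: 0.0325
gripper_force: 62.3
```

carry_out(
  steps=[
    [0,-0.8,2,0],
    [0,-0.8,4,0],
    [0,-0.8,6,0],
    [0,-0.8,6.5,0],
    [0,-0.8,6.5,0],
  ],
)

```text
clock: 26.18
ee_pos: [0.5217, 0.0212, 0.0379]
ee_rot: [0.0, 0.718, 0.696, 0.0]
force: [-3.0, -0.0, 6.0]
grip_width: 0.0326
gripper_force: 63.3
```

Seated with a light contact. Release (partial opening, clear of the bar and wall) and retreat.

carry_out(
  steps=[
    [0,0,0,0],
    [0,0,0,0],
    [0,0,0,0],
    [0,0,0,0],
  ],
  jaw=0.1,
)

```text
clock: 26.52
ee_pos: [0.5212, 0.0212, 0.0365]
ee_rot: [0.0, 0.718, 0.696, 0.0]
force: [-1.0, -0.6, 0.0]
grip_width: 0.047
gripper_force: 0.0
```

carry_out(
  steps=[
    [0,0,-30,0],
    [0,0,-70,0],
    [0,0,-110,0],
    [0,0,-150,0],
    [0,0,-190,0],
    [0,0,-190,0],
    [0,0,-190,0],
    [0,0,-190,0],
  ],
)

```text
clock: 27.18
ee_pos: [0.5209, 0.0212, 0.226]
ee_rot: [-0.0, 0.718, 0.696, -0.0]
force: [0.2, 0.4, 0.0]
grip_width: 0.0471
gripper_force: 0.0
```

```bash
python3 - <<'E'
from h import *
d=divchk();P=wcloud(d);ok=d['z_map']>0;Z=P[...,2]
m=ok&near(P,.5214,.0219,.1)&(Z>.073)&(Z<.084)&(P[...,0]<.55);rect(P,m,'meter')
q=P[m];A=np.c_[q[:,:2]-[.521,.022],np.ones(len(q))];print('plane',np.linalg.lstsq(A,q[:,2],rcond=None)[0].round(4))
s=env.read_state();print(s['clock'],s['force'],s['ee_pos'])
cv2.imwrite('pics/end.png',cv2.resize(d['img'],(800,600)))
E
```

```text
plate [572.6  19.2] [219. 200.] 87.5 z 0.0534 mean [579.4  27.8] 21106
plane [-0.0001  0.0007  0.0534]
bar [572.3  19.8] [69.9 12.7] 89.0 z 0.0831 mean [571.6  21.1] 717
cheek case-frame 53.8 72.2 0.067 50
cheek case-frame 54.5 28.4 0.0671 55
cheek case-frame 54.9 -29.2 0.0666 65
cheek case-frame 54.3 -72.1 0.067 71
cheek case-frame -55.0 71.8 0.0671 50
cheek case-frame -54.4 29.0 0.0667 53
cheek case-frame -55.2 -29.6 0.0665 61
cheek case-frame -55.3 -72.1 0.0669 65
meter [522.1  22. ] [169.   34.9] 88.0 z 0.0795 mean [522.5  27.3] 4612
plane [-0.0002  0.0028  0.0794]
27.2333 [-0.08850376  0.45708807 -0.95723023] [0.52028172 0.02120572 0.2246868 ]
```

View pics/end.png

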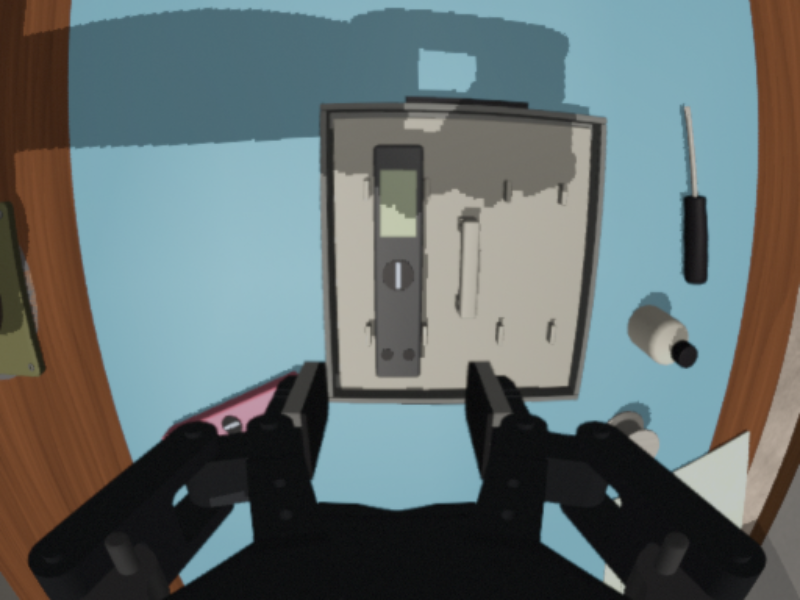

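The picture shows the divider flat inside the case and the meter face up between its four cheeks (398,260), top at 79.5 mm as expected. The screwdriver, bottle and spool stand where they were.

```bash
python3 -c "
from bench import env
print(env.sign_off())"
```

```text
the job is handed in; nothing more can be done
None
```

The kit is packed and handed in at 27 s: sink and module home in their cavities, divider flat on its ledges, and meter face up in a nest. One risk: the wrist force read 43 N for a moment while I pressed the heat sink in. I think the fingertips were on the insert rather than the gripper's body, so the 40 N limit may not apply.

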